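# Extend the packing-desk plank over the low carton and hold it

### The arm

A 6-joint arm with a two-finger parallel gripper is mounted at the origin on the work surface. World frame = base frame: x ahead of the robot, y to its left, z up, the work surface at z = 0. Lengths are in m, angles in rad, forces in N, time in s.
With the tool pointing down it reaches from about 0.35 to 0.775 m from the base axis. Payload 7.3 kg.
Tool frame: the origin (TCP) lies midway between the tips of the shut fingers; the grasp point (between the pads) lies behind it (robot.grasp_offset is the z of the grasp point in the tool frame, in m); z points along the fingers, y is the direction in which the jaws open and shut (so a half turn about z gives the same grasp; the last joint's range is limited). The gripper opens to 92 mm and grips with 3 to 60 N. Pads are 19 mm wide; open, the fingers measure 130 mm over their backs; the gripper's body (75 mm by 190 mm) begins 47 mm behind the grasp point.
Start: joints at [-1.35, 0.342, 1.524, -0, 1.275, -0.146], TCP at [0.188, -0.49, 0.201] pointing down, gripper open.
Joint ranges: [-2.53, 2.53], [-0.77, 2.02], [0.04, 2.7], [-1, 4.14], [0.28, 2.66], [-3.11, 3.11]. Speed limits (rad/s): [2.57, 2.57, 3.14, 3.14, 3.14, 3.14].

### API

Orientations are given as a unit quaternion [w, x, y, z].
In Python, from station import robot, kin, viewer, close_job, monitor gives the robot as it stands. Calls block until the motion is done:
- robot.move_to(position, orientation): joint-space move of the TCP to a pose.
- robot.servo_line(position, ori=None, vel=0.15, max_force=None): straight line of the TCP; ori=None keeps the orientation; vel is the mean speed in m/s. With max_force (N) it stops when the force on the tool has changed by that much, and returns True; else False.
- robot.move_joints(angles): joint-space move.
- robot.grip(opening, squeeze=None): opening from 0.0 (shut) to 1.0 (fully open); squeeze is the grip in N (None keeps the last); returns when the fingers have stopped.
- robot.hold(seconds).
- kin.inverse_kinematics(position, orientation): joint angles nearest the present ones, or None.
- viewer.read_camera(name): name is "scene" or "side" or "wrist"; returns the picture (384x512x3 uint8, red, green, blue); there is no depth.
- viewer.get_calibration(name): a dict with "fx", "fy", "cx", "cy" (pixels), "rvec" (rotation vector, rad) and "tvec" (3), from world to camera coordinates, as OpenCV has them. Camera axes: x right, y down, z forward; pixel columns grow to the right and rows downward; lengths in m; the calibration is good to about 2 mm. The wrist camera is an equidistant fisheye: a pixel r from the principal point sees the ray r / f radians off the axis. A picture is of the moment at which its call begins: read the wrist's pose just before it. get_calibration takes no time and is no camera call; for the wrist camera it gives the pose at the moment of the call.
A pose or a line that the arm cannot do raises robot.IKError and nothing moves.
- close_job(): hands the job in, once; it reports no verdict.
Readings, each from a call of its own:
- monitor.read_time(): time.
- monitor.read_joint_pos(): joint angles.
- monitor.read_qvel(): joint speeds.
- monitor.read_tau(): joint torques, N m.
- monitor.read_ee_pos(): TCP position.
- monitor.read_tcp_rot(): TCP orientation.
- monitor.read_wrist_force(): force on the tool from outside, world axes, zero at the start.
- monitor.read_ft_torque(): the same for the moment, N m.
- monitor.read_finger_gap(): opening from 0.0 (shut) to 1.0 (fully open).
Only numpy, scipy, OpenCV 4.12 (cv2) and the standard library are available. Lean on these libraries where they do the work, as an engineer would, in place of code of your own. Each camera call takes 0.05 s, during which the arm holds its last target. There are 200 camera calls.

### The job

The tall carton blocks the wooden plank on the riser, so first swap the two cartons' places: the low carton goes upright on the mat in front of the riser where the tall one stands, and the tall carton upright on the mat where the low one stands (the third mat is free for parking). Then slide the plank straight out along the riser, over the low carton, until its steel-capped outer end is level with the gauge post's pointer; the plank is then past its balance point, so finish while still holding it, keeping it lying level on the riser so that it cannot tip. Leave the other things on the desk where they are.

Things in the scene. Friction and masses are not known exactly. Their poses are not given: they have to be found in the camera images.
- riser: Fixed grey metal bench-top riser (low stand), 140 mm (its x) by 240 mm (its y), flat top 110 mm above the table. Origin: centre of its footprint, at table height. The plank slides out along the riser's own -y direction; the outer edge of its top is at y = -120 mm in its frame.
- plank: Loose wooden plank lying flat on the riser, 120 mm wide (its x), 320 mm long (its y), 16 mm thick, about 0.5 kg (0.35 to 0.7); its outer end (-y) has a steel cap. Balance point about 146 mm from the outer end. Origin: centre of its underside. At the start it sticks out 15 to 45 mm past the riser's outer edge; at the mark it sticks out 172 to 212 mm, so it tips unless held down. Apart from friction nothing guides it.
- plank_end (a point): Middle of the plank's outer end face, half way up its thickness; axes as the plank's.
- plank_cleat (a point): Grip point of the wooden cleat fixed across the top of the plank near its inner end: a block 80 mm long (plank x), 24 mm thick (plank y), 45 mm high. The point is on the cleat's centre, 25 mm above the plank's top and 20 mm below the cleat's top, so 285 mm from the outer end.
- gauge: Fixed steel gauge post beside the plank's path (far side from the robot), 150 mm high, 10 mm thick on a 44 mm round foot, 110 mm from the riser's centre line. Origin: centre of the foot's underside. Axes parallel to the riser's.
- gauge_tip (a point): Tip of the gauge's dark pointer, a 4 mm wide blade along the gauge's -x, 142 mm above the table, 11 mm above the plank's top (underside of blade), 70 mm from the riser's centre line. Axes parallel to the riser's. It marks along the riser's y where the plank's outer end must be.
- mat_a: Fixed black rubber mat 100 x 100 x 3 mm on the table in front of the riser's outer edge, its centre 120 mm out from that edge, under the plank's path; the tall carton starts here. Origin: centre of its underside.
- mat_b: Fixed rubber mat like mat_a, away from the riser; the low carton starts here. Origin: centre of its underside.
- mat_c: Fixed rubber mat like mat_a, empty at the start and free for parking a carton. Origin: centre of its underside.
- tall_carton: Tall closed cardboard carton 70 mm (its x) by 50 mm (its y) by 150 mm high, about 0.25 kg (up to 0.35). Origin: centre of its underside.
- low_carton: Low closed cardboard carton 70 mm (its x) by 50 mm (its y) by 65 mm high, about 0.18 kg (up to 0.25). Origin: centre of its underside. It fits under the plank.
- tape_roll: Bystander, to be left where it is: roll of clear tape lying flat, 84 mm across, 45 mm high. Origin: centre of its underside.
- tub: Bystander, to be left where it is: white plastic bowl 100 mm across, 45 mm high. Origin: centre of its underside.
- marker_pen: Bystander, to be left where it is: black pen 130 x 14 x 14 mm lying along its x. Origin: centre of its underside.
- scanner: Bystander, to be left where it is: grey hand scanner, about 185 x 60 x 30 mm, lying along its x. Origin: underside of its head.
- jar: Bystander, to be left where it is: jar 60 mm across, 80 mm high. Origin: centre of its underside.
- pen_cup: Bystander, to be left where it is: grey cup 72 mm across, 95 mm high. Origin: centre of its underside.
- small_parcel: Bystander, to be left where it is: flat cardboard parcel 110 x 80 x 35 mm. Origin: centre of its underside.
Mind the look-alikes: they are no part of the job. Leave any green or red look-alike of the low_carton alone.

How it is judged:
On the way:
1. The cartons have swapped places: each stands upright on the other's mat, within 30 mm of its centre, and is let go, the plank not yet slid out (its end still more than 80 mm short of the pointer) (horizontal distance between tall_carton and mat_b below 0.03 m and height (world z) of each of tall_carton, low_carton below 0.012 m and angle between each of tall_carton, low_carton's own z axis and vertical below 0.15 rad and linear speed of each of tall_carton, low_carton below 0.05 m/s and contact force between the fingers and tall_carton below 0.2 N and horizontal distance between low_carton and mat_a below 0.03 m and contact force between the fingers and low_carton below 0.2 N and y of plank_end in the frame of gauge_tip above 0.08 m), for 0.2 s.
At the end, for the whole second after the job is handed in: Low carton upright within 30 mm of mat_a's centre, tall one of mat_b's, both let go. Plank end within 10 mm of the pointer (along riser y) and 30 mm of the centre line, parallel within 0.12 rad, level within 0.05 rad, still, borne only by riser (>0.3 N) and fingers (>0.5 N) (horizontal distance between tall_carton and mat_b below 0.03 m and height (world z) of each of tall_carton, low_carton below 0.012 m and angle between each of tall_carton, low_carton's own z axis and vertical below 0.15 rad and linear speed of each of tall_carton, low_carton below 0.05 m/s and contact force between the fingers and tall_carton below 0.2 N and horizontal distance between low_carton and mat_a below 0.03 m and contact force between the fingers and low_carton below 0.2 N and y of plank_end in the frame of gauge_tip between -0.01 and 0.01 m and x of plank_end in the frame of riser between -0.03 and 0.03 m and angle between the y axis of plank and the y axis of riser, either way round below 0.12 rad and angle between plank's own z axis and vertical below 0.05 rad and height (world z) of plank between 0.104 and 0.122 m and linear speed of plank below 0.02 m/s and contact force between the fingers and plank above 0.5 N and contact force between plank and riser above 0.3 N and contact force between plank and low_carton below 0.1 N and contact force between plank and tall_carton below 0.1 N and contact force between plank and gauge below 0.1 N); the arm keeps its last pose, push and grip.
It fails at once if a bystander is moved more than 30 mm (distance of any of tape_roll, tub, marker_pen, scanner, jar, pen_cup, small_parcel from where it was at the start of the episode above 0.03 m).
It fails at once if the plank tips more than 0.35 rad (angle between plank's own z axis and vertical above 0.35 rad).
It fails at once if the plank is lifted more than 40 mm off the riser (height (world z) of plank above 0.15 m).
It fails at once if a carton is knocked over (tilted more than 0.6 rad) (angle between any of tall_carton, low_carton's own z axis and vertical above 0.6 rad).
It also fails if it takes over 72 s, if anything falls off the work surface, if the arm or the gripper's body presses on something with over 40 N, if the wrist force passes 120 N, or if a joint passes its speed limit or range.

## Working session

There is one attempt and no reset: what is moved stays moved. The work goes in short steps, each a Python script; the robot and the scene stay as the last script left them, time stands still between calls to the robot, and variables do not carry over. Pictures are saved under pics/ and viewed, about 8 in all and at most 12, crops included, and the job is handed in when it is done.

```bash
ls; mkdir -p pics; python3 - <<'E'
from station import robot,viewer,monitor
import cv2
for n in("scene","side"):
    cv2.imwrite(f"pics/{n}0.png",cv2.resize(viewer.read_camera(n)[:,:,::-1],(800,600),interpolation=cv2.INTER_CUBIC))
    print(viewer.get_calibration(n))
print(robot.grasp_offset,monitor.read_time(),monitor.read_tcp_rot(),monitor.read_finger_gap())
E
```

```text
pics
{'fx': 361.3347970312395, 'fy': 361.3347970312395, 'cx': 256.2063495016564, 'cy': 195.83315577617313, 'rvec': array([ 2.149922  ,  1.38470509, -0.45363042]), 'tvec': array([-0.1826419 , -0.3155746 ,  1.37567044])}
{'fx': 430.3225109953998, 'fy': 430.3225109953998, 'cx': 260.17496667601233, 'cy': 191.7523518455443, 'rvec': array([ 0.80540826, -2.35418731,  1.30399202]), 'tvec': array([0.39622487, 0.28263092, 1.01233762])}
-0.0188 0.1 [-6.57054069e-04  9.83230111e-01  1.82368077e-01 -3.24522748e-05] 0.9964301180864685
```

View pics/scene0.png

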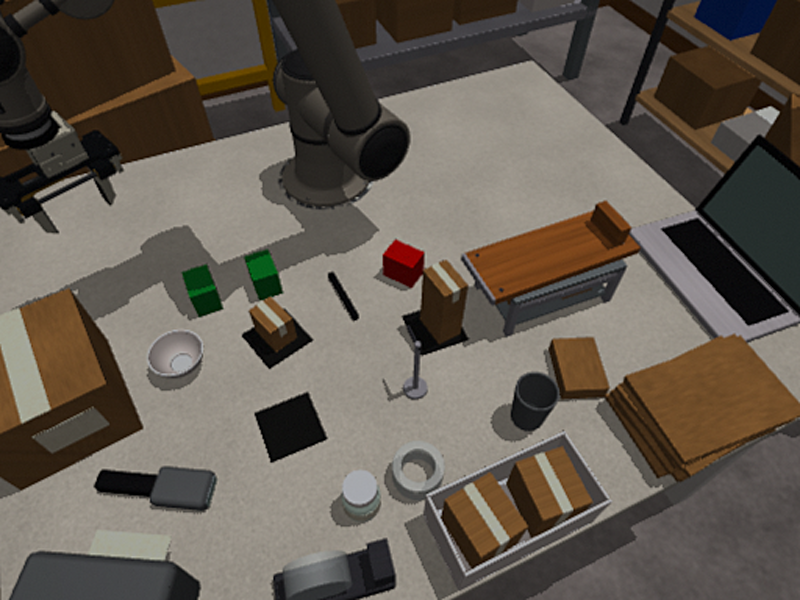

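View pics/side0.png

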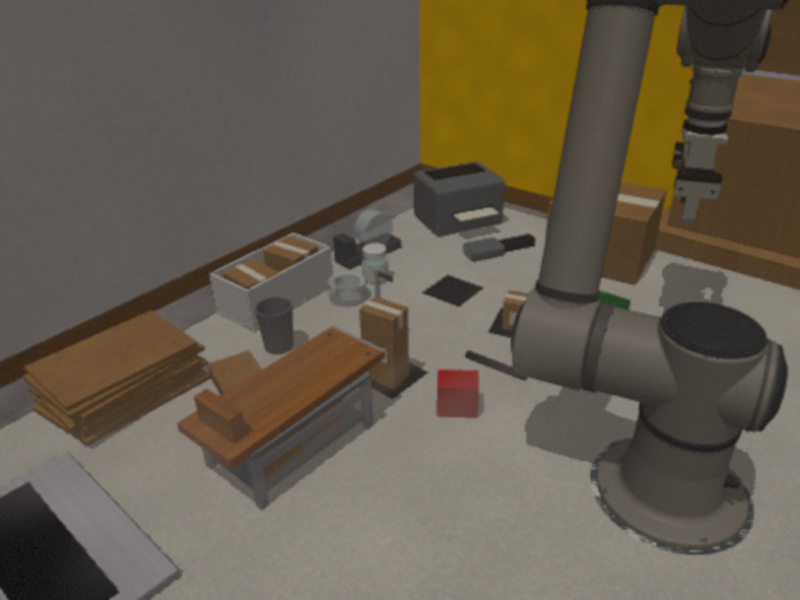

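Scene view, pixels in the 800x600 picture:
- Tall carton: top at about (444,277), standing on mat_a.
- Low carton: about (273,322), on mat_b.
- Free mat_c: (290,427).
- Plank: from (490,280) to the cleat at (610,225).
- Gauge foot: (415,388).

I'll take an enlarged crop for measuring.

```bash
cat > h.py <<'E'
import numpy as np,cv2
from station import robot,kin,viewer,monitor
def ray(name,u,v,cal=None):
    c=cal or viewer.get_calibration(name); R=cv2.Rodrigues(np.array(c["rvec"]))[0]
    x=np.array([(u-c["cx"])/c["fx"],(v-c["cy"])/c["fy"]])
    if name=="wrist":
        r=np.linalg.norm(x); d=np.array([*(x/max(r,1e-9)*np.sin(r)),np.cos(r)])
    else: d=np.array([*x,1.])
    return -R.T@np.array(c["tvec"]).ravel(), R.T@d
def p2w(name,u,v,z,cal=None):
    o,d=ray(name,u,v,cal); return o+d*(z-o[2])/d[2]
def w2p(name,P,cal=None):
    c=cal or viewer.get_calibration(name); R=cv2.Rodrigues(np.array(c["rvec"]))[0]
    p=(R@np.atleast_2d(P).T).T+np.array(c["tvec"]).ravel()
    if name=="wrist":
        s=np.linalg.norm(p[:,:2],axis=1); t=np.arctan2(s,p[:,2]); q=p[:,:2]/s[:,None]*t[:,None]
    else: q=p[:,:2]/p[:,2:]
    return q*[c["fx"],c["fy"]]+[c["cx"],c["cy"]]
def quat(yaw):
    "tool down; jaw axis (tool y) along world direction yaw (mod pi)"
    # tool y=(cos yaw,sin yaw,0), z=-Z
    a=(yaw+np.pi/2)/2   # x axis angle = yaw+pi/2
    return np.array([0,np.cos(a),np.sin(a),0])
E
python3 - <<'E'
import cv2
from h import *
im=cv2.imread("pics/scene0.png")  # not used for crop; take native
im=viewer.read_camera("scene")[:,:,::-1]
cv2.imwrite("pics/full_native.png",im)
cv2.imwrite("pics/crop1.png",cv2.resize(im[125:285,150:415],None,fx=3,fy=3,interpolation=cv2.INTER_CUBIC))
for n,u,v,z in[("tall",444,277,.15),("low",271,317,.065),("matc",290,427,.003),("gfoot",415,388,.0),("out L",463,258,.126),("out R",508,298,.126),("cleat top",610,217,.171)]:
    print(n,p2w("scene",u*.64,v*.64,z).round(3))
q=quat(0.3);from scipy.spatial.transform import Rotation as Ro
print(Ro.from_quat(q[[1,2,3,0]]).as_matrix().round(2))
E
```

```text
tall [0.51  0.051 0.15 ]
low [ 0.404 -0.247  0.065]
matc [ 0.596 -0.282  0.003]
gfoot [ 0.615 -0.051  0.   ]
out L [0.466 0.115 0.126]
out R [0.582 0.142 0.126]
cleat top [0.522 0.391 0.171]
[[-0.3   0.96  0.  ]
 [ 0.96  0.3   0.  ]
 [ 0.    0.   -1.  ]]
```

View pics/crop1.png

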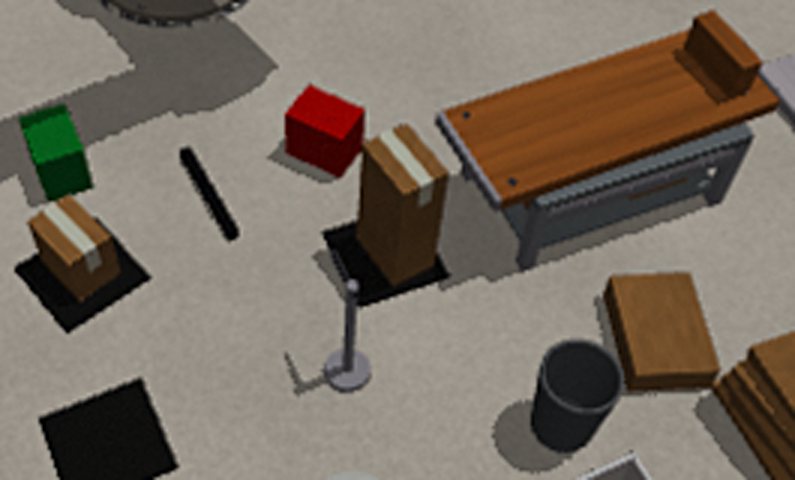

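```bash
cat > fit.py <<'E'
from h import *
from scipy.optimize import least_squares
cal=viewer.get_calibration("scene")
def fit(name,pts,x0):
    L=np.array([p[0] for p in pts],float); uv=np.array([p[1] for p in pts],float)/3+[150,125]-1/3
    def W(p):
        c,s=np.cos(p[2]),np.sin(p[2]); return np.c_[p[0]+c*L[:,0]-s*L[:,1],p[1]+s*L[:,0]+c*L[:,1],L[:,2]]
    r=least_squares(lambda p:(w2p("scene",W(p),cal)-uv).ravel(),x0,loss="soft_l1")
    print(name,r.x.round(4),"res px",(w2p("scene",W(r.x),cal)-uv).round(1).tolist()); return r.x
def carton(h,off=0): return lambda sx,sy,top:(sx*.035,sy*.025,.003+(h if top else 0))
T=carton(.15);Lo=carton(.065)
# image: 'top' corner is toward robot(-x); long side runs from top corner to right corner
tall=fit("tall",[(T(-1,1,1),(403,124)),(T(-1,-1,1),(363,143)),(T(1,1,1),(448,168)),(T(1,-1,1),(407,193)),(T(1,-1,0),(395,288))],[.51,.05,.3])
low=fit("low",[(Lo(-1,1,1),(67,197)),(Lo(-1,-1,1),(30,218)),(Lo(1,1,1),(112,242)),(Lo(1,-1,1),(78,262)),(Lo(1,-1,0),(83,300)),(Lo(-1,-1,0),(40,265))],[.40,-.25,.3])
m=lambda a,b:(a*.05,b*.05,.003)
ma=fit("mat_a",[(m(-1,-1),(322,235)),(m(1,-1),(360,307)),(m(1,1),(450,275))],[.51,.05,.3])
mb=fit("mat_b",[(m(-1,-1),(15,268)),(m(1,-1),(68,330)),(m(1,1),(150,277))],[.4,-.25,.3])
mc=fit("mat_c",[(m(-1,-1),(40,418)),(m(-1,1),(142,378)),(m(1,1),(178,467))],[.6,-.28,.2])
P=lambda x,y,z:(x,y,z)
pl=fit("plank",[(P(-.06,-.16,.126),(437,112)),(P(.06,-.16,.126),(500,202)),(P(.06,.16,.126),(777,101)),(P(-.04,.113,.171),(695,17)),(P(-.04,.137,.171),(712,10)),(P(.04,.137,.171),(762,65))],[.5,.28,.2])
for z,x,y,n in[(.0,347,372,"foot"),(.15,352,285,"posttop"),(.142,335,243,"tip?"),(0,527,270,"leg o"),(0,722,206,"leg i")]:
    print(n,p2w("scene",150+x/3-.33,125+y/3-.33,z,cal).round(4))
E
python3 fit.py
```

```text
tall [0.5114 0.051  0.1713] res px [[0.2, -0.9], [-0.9, 0.4], [0.8, 0.5], [-0.3, 0.3], [0.1, -0.5]]
low [ 0.3991 -0.2454  0.3791] res px [[0.4, -1.0], [-0.9, 1.8], [0.7, -2.6], [-1.7, 1.1], [0.5, 0.8], [0.2, -1.1]]
mat_a [ 0.5102  0.0405 -0.0237] res px [[-0.5, -0.8], [0.2, 0.5], [0.3, 0.1]]
mat_b [ 0.4048 -0.2463  0.2803] res px [[-0.5, -0.4], [-0.1, 0.7], [0.8, -0.3]]
mat_c [ 0.5931 -0.2807  0.0041] res px [[-0.5, -0.1], [0.0, -0.3], [0.4, 0.4]]
plank [ 0.5181  0.2749 -0.0157] res px [[-0.4, 0.5], [-1.3, 0.4], [1.0, 0.1], [-0.5, -0.4], [0.5, -0.2], [0.6, -1.0]]
foot [ 0.6158 -0.0523  0.    ]
posttop [ 0.6157 -0.0523  0.15  ]
tip? [ 0.5657 -0.0444  0.142 ]
leg o [0.5858 0.1641 0.    ]
leg i [0.6005 0.3956 0.    ]
```

```bash
cat >> h.py <<'E'
def go(x,y,z,yaw): # z = grasp point height
    robot.move_to([x,y,z+robot.grasp_offset],quat(yaw))
def line(x,y,z,yaw=None,**k):
    return robot.servo_line([x,y,z+robot.grasp_offset],ori=None if yaw is None else quat(yaw),**k)
def best(x,y,z,yaw):
    "pick the half turn with more wrist margin"
    r=[]
    for a in(yaw,yaw+np.pi):
        q=kin.inverse_kinematics(np.array([x,y,z+robot.grasp_offset]),quat(a))
        if q is not None: r.append((abs(q[5]),a))
    return min(r)
E
python3 - <<'E'
from h import *
cal=viewer.get_calibration("scene")
f=lambda n,x,y,z:print(n,p2w("scene",150+x/3-.33,125+y/3-.33,z,cal)[:2].round(3))
for c in[(313,87),(363,113),(286,122),(347,143)]: f("red top",*c,.065)
for c in[(25,112),(65,104),(82,138),(40,155)]: f("greenR top",*c,.065)
f("pen",185,152,.01);f("pen",233,237,.01)
g=lambda n,u,v,z:print(n,p2w("scene",u*.64,v*.64,z,cal)[:2].round(3))
for c in[(183,270),(210,265),(218,288),(190,293)]: g("greenL",*c,.065)
g("tub rim c",175,352,.045);g("jar",360,485,.08);g("tape",418,465,.045);g("scanner",185,487,.03)
for x,y,z,a in[(.511,.051,.125,.17),(.511,.051,.31,.17),(.593,-.281,.31,0),(.593,-.281,.125,0),(.40,-.246,.04,.36),(.40,-.246,.31,.36),(.51,.04,.04,0),(.52,.40,.151,np.pi/2),(.51,.237,.151,np.pi/2)]:
    print((x,y,z,a),best(x,y,z,a))
E
```

```text
red top [0.321 0.045]
red top [0.377 0.078]
red top [ 0.356 -0.001]
red top [0.408 0.045]
greenR top [ 0.231 -0.245]
greenR top [ 0.237 -0.203]
greenR top [ 0.29  -0.201]
greenR top [ 0.294 -0.247]
pen [ 0.305 -0.099]
pen [ 0.432 -0.094]
greenL [ 0.223 -0.371]
greenL [ 0.232 -0.319]
greenL [ 0.296 -0.319]
greenL [ 0.286 -0.37 ]
tub rim c [ 0.393 -0.426]
jar [ 0.767 -0.217]
tape [ 0.763 -0.118]
scanner [ 0.639 -0.463]
(0.511, 0.051, 0.125, 0.17) (np.float64(0.21985109082981857), 0.17)
(0.511, 0.051, 0.31, 0.17) (np.float64(0.21985109082981902), 0.17)
(0.593, -0.281, 0.31, 0) (np.float64(0.5592101939425445), 0)
(0.593, -0.281, 0.125, 0) (np.float64(0.5592101939425445), 0)
(0.4, -0.246, 0.04, 0.36) (np.float64(1.074797056176242), 0.36)
(0.4, -0.246, 0.31, 0.36) (np.float64(1.0747970561762425), 0.36)
(0.51, 0.04, 0.04, 0) (np.float64(0.07163495173981271), 0)
(0.52, 0.4, 0.151, 1.5707963267948966) (np.float64(1.0318202962779996), 1.5707963267948966)
(0.51, 0.237, 0.151, 1.5707963267948966) (np.float64(1.2720535812459741), 1.5707963267948966)
```

```bash
python3 - <<'E'
from h import *
go(.511,.051,.24,.171)
cal=viewer.get_calibration("wrist"); im=viewer.read_camera("wrist")
line(.511,.051,.122,.171,vel=.15,max_force=8)
robot.grip(0.0,25); print("gap",monitor.read_finger_gap()*92,monitor.read_time())
line(.511,.051,.31,vel=.2)
print("F",monitor.read_wrist_force(),"gap",monitor.read_finger_gap()*92)
line(.593,-.281,.31,0.0,vel=.3)
print(line(.593,-.281,.118,vel=.15,max_force=5),monitor.read_ee_pos()-[0,0,robot.grasp_offset])
robot.grip(1.0)
line(.593,-.281,.21,vel=.25)
go(.40,-.246,.22,.36); robot.hold(.1)
cal=viewer.get_calibration("wrist"); im=viewer.read_camera("wrist")
cv2.imwrite("pics/w1.png",cv2.resize(im[:,:,::-1],(800,600),interpolation=cv2.INTER_CUBIC))
import pickle;pickle.dump(cal,open("w1.pkl","wb")); print(cal,monitor.read_time())
E
```

```text
gap 70.673841670652 3.8583
F [ 0.68153589 -0.07547641 -2.50934397] gap 70.86268828939896
True [ 0.59258577 -0.27968546  0.12160286]
{'fx': 297.3186396354542, 'fy': 297.3186396354542, 'cx': 255.01101163293913, 'cy': 189.24020457641586, 'rvec': array([-2.82899859, -0.51408829, -0.06813573]), 'tvec': array([-0.28722904, -0.39194543,  0.28975725])} 9.4667
```

View pics/w1.png

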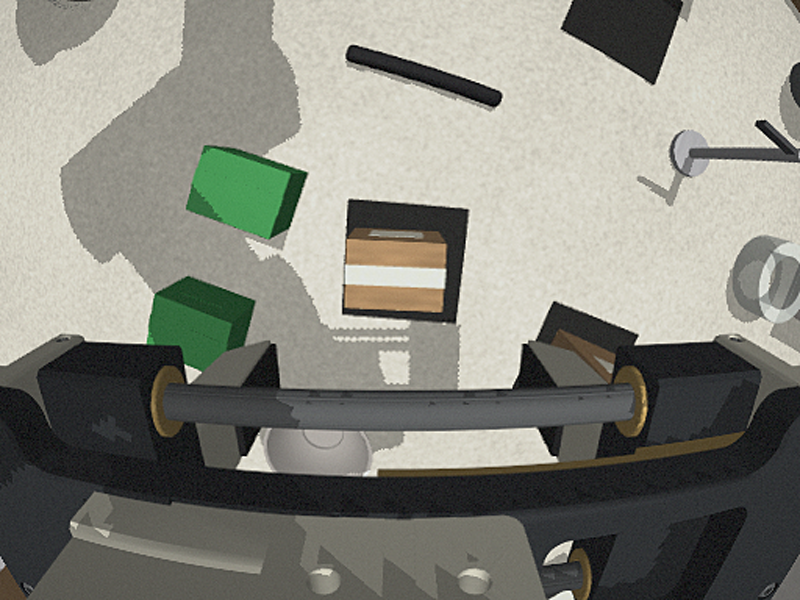

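The wrist view shows the low carton's top face between (346,239), (446,241), (444,312) and (344,309). mat_b has corners at (349,199), (468,209), (456,322) and (342,314).

```bash
python3 - <<'E'
from h import *
import pickle; cal=pickle.load(open("w1.pkl","rb"))
def q(n,pts,z):
    W=np.array([p2w("wrist",(u+.5)*.64-.5,(v+.5)*.64-.5,z,cal) for u,v in pts]); e=np.diff(np.r_[W,W[:1]],axis=0)
    print(n,W.mean(0).round(4),"sides",np.linalg.norm(e[:,:2],axis=1).round(4),"ang",np.arctan2(e[:,1],e[:,0]).round(3)); return W
q("low top",[(346,239),(446,241),(444,312),(344,309)],.068)
q("mat_b",[(349,199),(468,209),(456,322),(342,314)],.003)
print(q("mat_a part",[(560,27),(655,83),(683,8)],.003).round(3))
q("foot",[(689,153)],.003)
print("tip",q("tip",[(758,123)],.142))
E
```

```text
low top [ 0.3977 -0.2492  0.068 ] sides [0.0688 0.0511 0.0714 0.0504] ang [ 0.339 -1.215 -2.813  1.875]
mat_b [ 0.4053 -0.2499  0.003 ] sides [0.098  0.0979 0.099  0.0988] ang [ 0.278 -1.286 -2.856  1.846]
mat_a part [0.5252 0.0183 0.003 ] sides [0.1004 0.0908 0.1375] ang [-0.034  1.504 -2.455]
[[ 0.456 -0.01   0.003]
 [ 0.557 -0.013  0.003]
 [ 0.563  0.078  0.003]]
foot [ 0.6146 -0.0559  0.003 ] sides [0.] ang [0.]
tip [ 0.5724 -0.055   0.142 ] sides [0.] ang [0.]
tip [[ 0.57241233 -0.0549976   0.142     ]]
```

```bash
python3 - <<'E'
from h import *
g=lambda:round(monitor.read_finger_gap()*92,1)
line(.398,-.249,.038,.335,vel=.15,max_force=8)
robot.grip(0.0,20); print("low gap",g())
line(.398,-.249,.17,vel=.2)
line(.509,.0395,.17,-.03,vel=.25)
print(g(),line(.509,.0395,.034,vel=.12,max_force=5),monitor.read_ee_pos()-[0,0,robot.grasp_offset])
robot.grip(1.0)
line(.509,.0395,.21,vel=.25)
line(.5926,-.280,.21,0.0,vel=.3)
line(.5926,-.280,.122,vel=.15,max_force=8)
robot.grip(0.0,25); print("tall gap",g())
line(.5926,-.280,.20,vel=.2)
line(.405,-.248,.20,.28,vel=.25)
print(g(),line(.405,-.248,.118,vel=.12,max_force=5),monitor.read_ee_pos()-[0,0,robot.grasp_offset])
robot.grip(1.0)
line(.405,-.248,.26,vel=.25)
print(monitor.read_time())
go(.50,0.0,.30,np.pi/2); robot.hold(.1)
import pickle
for i,n in enumerate(("wrist","scene")):
    cal=viewer.get_calibration(n); im=viewer.read_camera(n)[:,:,::-1]
    pickle.dump(cal,open(n+"2.pkl","wb"));cv2.imwrite(f"pics/{n}2.png",cv2.resize(im,(800,600),interpolation=cv2.INTER_CUBIC))
print(monitor.read_time())
E
```

```text
low gap 70.1
70.2 True [0.50742006 0.03927058 0.03743581]
tall gap 70.1
70.0 True [ 0.40436301 -0.24705083  0.12138238]
21.8
23.0417
```

View pics/wrist2.png

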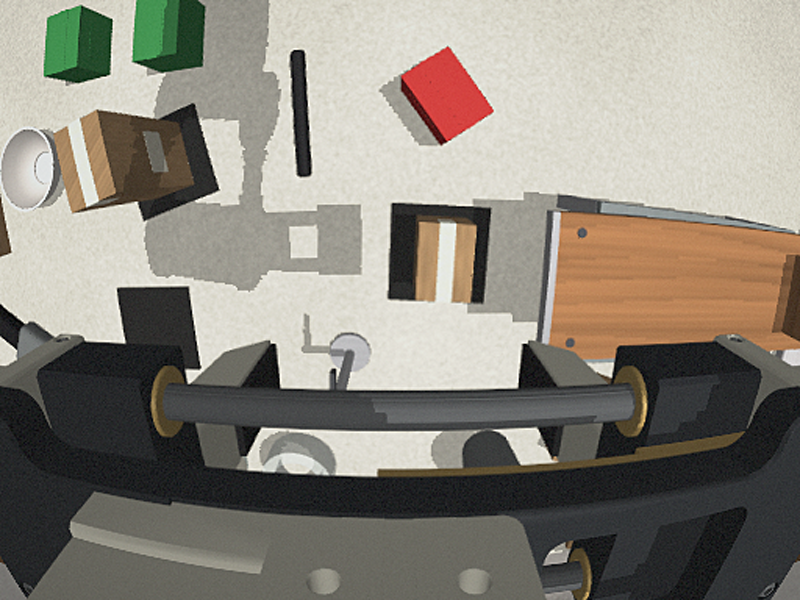

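View pics/scene2.png

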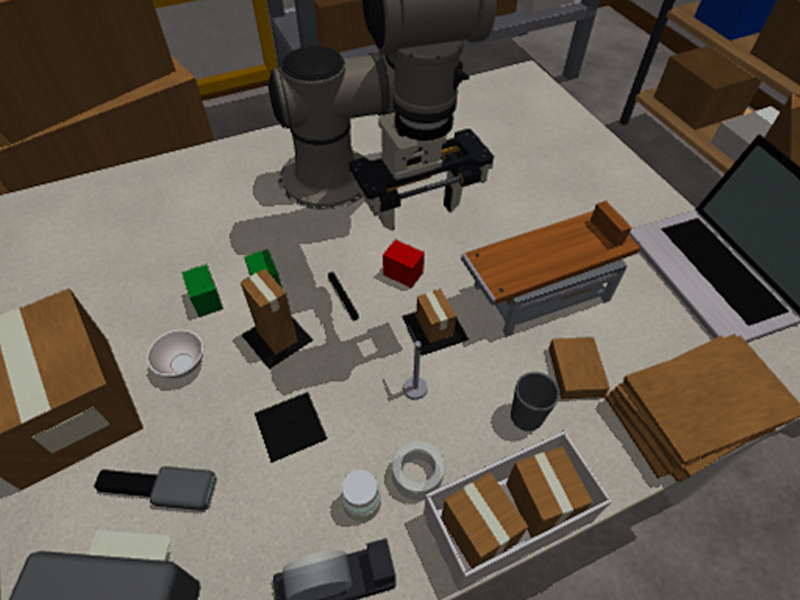

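Both cartons stand upright on the swapped mats, and the bystanders look unmoved. In the wrist view:
- Low carton's top: (416,215) to (473,304).
- mat_a: (391,203) to (486,303).
- Plank's outer end: (555,211) and (542,348).
- Gauge pointer tip: about (333,371).

```bash
python3 - <<'E'
from h import *
import pickle; cal=pickle.load(open("wrist2.pkl","rb"))
def q(n,pts,z):
    W=np.array([p2w("wrist",(u+.5)*.64-.5,(v+.5)*.64-.5,z,cal) for u,v in pts]); e=np.diff(np.r_[W,W[:1]],axis=0)
    print(n,"c",W.mean(0)[:2].round(4),"sides",np.linalg.norm(e[:,:2],axis=1).round(4),"ang",np.arctan2(e[:,1],e[:,0]).round(3),W[:,:2].round(3).tolist())
q("low",[(416,215),(476,220),(473,304),(414,301)],.068)
q("mat_a",[(391,203),(491,209),(486,303),(388,298)],.003)
q("tall",[(55,128),(100,110),(118,200),(75,212)],.153)
q("mat_b r",[(194,104),(218,190),(145,220)],.003)
q("plank end",[(554,211),(541,350)],.126)
q("plank near edge",[(554,211),(796,236)],.126)
q("riser near edge",[(558,196),(726,217)],.11)
q("foot",[(350,352)],.003); q("tip",[(333,371)],.142)
cs=pickle.load(open("scene2.pkl","rb"))
for n,u,v,z in[("tall",262,289,.153),("low",436,301,.068)]: print(n,p2w("scene",u*.64,v*.64,z,cs).round(3))
E
```

```text
low c [0.5039 0.0379] sides [0.0518 0.0751 0.0529 0.076 ] ang [ 1.496e+00 -3.000e-03 -1.627e+00  3.123e+00] [[0.464, 0.012], [0.468, 0.064], [0.543, 0.064], [0.54, 0.011]]
mat_a c [0.5095 0.0387] sides [0.1001 0.0978 0.1022 0.0973] ang [ 1.519 -0.016 -1.627  3.103] [[0.458, -0.01], [0.463, 0.09], [0.561, 0.088], [0.555, -0.014]]
tall c [ 0.4037 -0.2454] sides [0.0495 0.0731 0.046  0.0731] ang [ 1.703  0.206 -1.445 -2.887] [[0.371, -0.278], [0.365, -0.229], [0.436, -0.214], [0.442, -0.26]]
mat_b r c [ 0.4169 -0.2285] sides [0.0969 0.0962 0.1374] ang [ 0.268 -1.29   2.634] [[0.346, -0.215], [0.439, -0.189], [0.466, -0.282]]
plank end c [0.5095 0.1134] sides [0.1114 0.1114] ang [-0.02   3.121] [[0.454, 0.115], [0.565, 0.112]]
plank near edge c [0.4571 0.2494] sides [0.2698 0.2698] ang [ 1.547 -1.595] [[0.454, 0.115], [0.46, 0.384]]
riser near edge c [0.4468 0.2093] sides [0.173 0.173] ang [ 1.528 -1.613] [[0.443, 0.123], [0.45, 0.296]]
foot c [ 0.6154 -0.0551] sides [0.] ang [0.] [[0.615, -0.055]]
tip c [ 0.5744 -0.0526] sides [0.] ang [0.] [[0.574, -0.053]]
tall [ 0.408 -0.248  0.153]
low [0.497 0.047 0.068]
```

```bash
python3 - <<'E'
from h import *
import pickle
go(.53,-.07,.27,0.0); robot.hold(.15)
cal=viewer.get_calibration("wrist"); im=viewer.read_camera("wrist")[:,:,::-1]
o,d=ray("wrist",cal["cx"],cal["cy"],cal); print(o.round(3),d.round(3))
pickle.dump(cal,open("wrist3.pkl","wb"))
print(w2p("wrist",[[.573,-.053,.142],[.514,.1145,.126],[.454,.115,.126]],cal).round(0))
cv2.imwrite("pics/wrist3.png",cv2.resize(im[0:266,90:446],None,fx=2.2,fy=2.2,interpolation=cv2.INTER_CUBIC)); print(monitor.read_time())
E
```

```text
[0.529 0.001 0.434] [-0.001 -0.267 -0.964]
[[299. 164.]
 [241.   4.]
 [184.   7.]]
24.5417
```

View pics/wrist3.png

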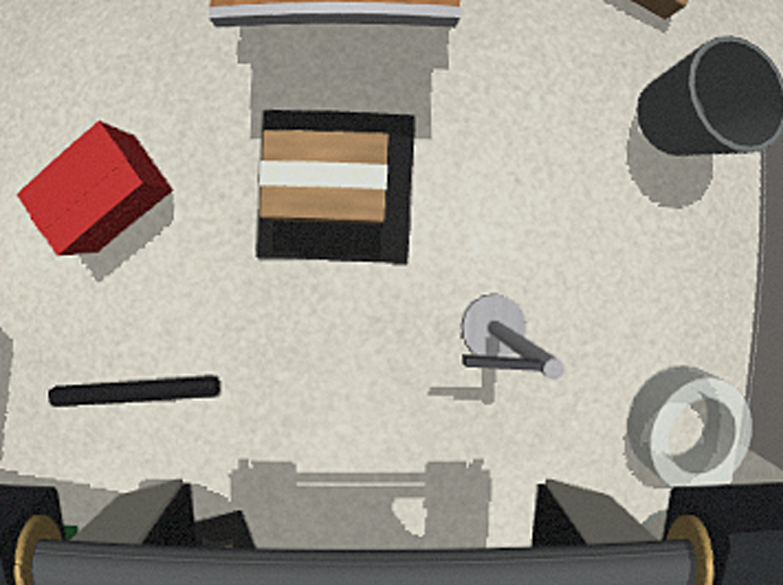

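Pointer tip is at crop pixel (464,360) and the post's top at (554,369). The plank end's top edge runs from (211,18) to (460,16).

```bash
python3 - <<'E'
from h import *
import pickle; cal=pickle.load(open("wrist3.pkl","rb"))
f=lambda n,x,y,z:print(n,p2w("wrist",90+(x+.5)/2.2-.5,(y+.5)/2.2-.5,z,cal)[:2].round(4))
f("tip",464,360,.142);f("post top",554,369,.15);f("foot",492,324,.003)
f("endL",211,18,.126);f("endR",460,16,.126);f("endL bot",213,24,.11);f("endR bot",457,24,.11)
for p in[(264,110),(414,117),(407,264),(257,258)]:f("mat_a",*p,.003)
for p in[(262,129),(387,132),(385,221),(260,219)]:f("low",*p,.068)
E
```

```text
tip [ 0.5746 -0.0528]
post top [ 0.6153 -0.0549]
foot [ 0.6147 -0.0536]
endL [0.4557 0.1135]
endR [0.5742 0.1123]
endL bot [0.4531 0.1158]
endR bot [0.5749 0.1136]
mat_a [0.4635 0.0895]
mat_a [0.5612 0.0836]
mat_a [ 0.557  -0.0145]
mat_a [ 0.4584 -0.0098]
low [0.4723 0.0651]
low [0.5415 0.0622]
low [0.5404 0.0118]
low [0.471  0.0138]
```

```bash
python3 - <<'E'
from h import *
for u,v,z in[(637,228,.02),(700,208,.02),(720,340,.02),(765,137,.2),(765,137,.25)]: print((u,v,z),p2w("scene",u*.64,v*.64,z).round(3))
print(best(.5185,.3985,.151,np.pi/2-.015))
E
```

```text
(637, 228, 0.02) [0.466 0.564 0.02 ]
(700, 208, 0.02) [0.474 0.737 0.02 ]
(720, 340, 0.02) [0.771 0.516 0.02 ]
(765, 137, 0.2) [0.483 0.801 0.2  ]
(765, 137, 0.25) [0.523 0.724 0.25 ]
(np.float64(1.0176170135338136), 1.5557963267948967)
```

```bash
python3 - <<'E'
from h import *
a=np.pi/2-.015
go(.5185,.3985,.25,a)
print(line(.5185,.3985,.150,vel=.12,max_force=8),monitor.read_ee_pos())
f0=monitor.read_wrist_force()
robot.grip(0.0,50); robot.hold(.2)
print("gap",monitor.read_finger_gap()*92,"ee",monitor.read_ee_pos(),"F",f0,monitor.read_wrist_force(),monitor.read_ft_torque())
print(line(.5185,.3685,.1495,vel=.05,max_force=25)); robot.hold(.2)
print("F",monitor.read_wrist_force(),monitor.read_ft_torque(),monitor.read_ee_pos(),monitor.read_time())
E
```

```text
False [0.51906321 0.39871569 0.13216886]
gap 23.549996409844518 ee [0.5184838  0.39859087 0.1311734 ] F [ 0.22497865 -0.26788607 -0.84993221] [ 0.13035643  0.49663229 -0.62326278] [ 0.22509178 -0.16204587 -0.01588964]
False
F [-1.20604467 -4.44722564  6.44301212] [-0.48582819 -0.0011815   0.01039016] [0.51879671 0.36729218 0.13115551] 29.4583
```

```bash
python3 - <<'E'
from h import *
print(line(.518,.235,.1493,np.pi/2-.045,vel=.05,max_force=40)); robot.hold(.3)
print("F",monitor.read_wrist_force(),monitor.read_ft_torque(),monitor.read_ee_pos(),"gap",monitor.read_finger_gap()*92,monitor.read_time())
import pickle
cal=viewer.get_calibration("wrist");pickle.dump(cal,open("wrist4.pkl","wb"))
w=viewer.read_camera("wrist")[:,:,::-1]; s=viewer.read_camera("scene")[:,:,::-1]; d=viewer.read_camera("side")[:,:,::-1]
for n,i in(("w4",w),("s4",s),("d4",d)): cv2.imwrite(f"pics/{n}_nat.png",i)
print(w2p("scene",[[.5746,-.0528,.142],[.505,-.0495,.126]]).round(1),w2p("wrist",[[.5746,-.0528,.142],[.505,-.0495,.126]],cal).round(1),w2p("side",[[.5746,-.0528,.142],[.505,-.0495,.126]]).round(1))
cv2.imwrite("pics/s4.png",cv2.resize(s[130:270,220:400],None,fx=4.2,fy=4.2,interpolation=cv2.INTER_CUBIC))
E
```

```text
False
F [-0.08914819  6.06389676  6.89587001] [ 1.26513671 -0.12119857 -0.00538045] [0.51865732 0.23653472 0.13147722] gap 23.49806632730572 32.575
[[259.9 209.3]
 [250.1 193.2]] [[-21.3 277.1]
 [-30.1 208.6]] [[252.  177.7]
 [270.  190.1]]
```

View pics/s4.png

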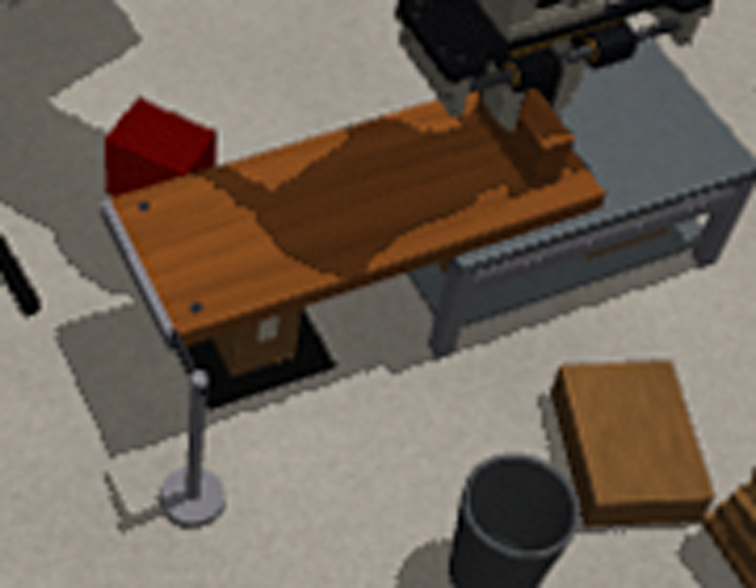

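The plank's end edge runs from about (105,204) to (173,335), right at the pointer, and the plank lies level over the low carton.

```bash
python3 - <<'E'
from h import *
t=-.045; yr=np.array([-np.sin(t),np.cos(t)]); xr=np.array([np.cos(t),np.sin(t)]); tip=np.array([.5746,-.0528])
f=lambda x,y,z:p2w("scene",220+(x+.5)/4.2-.5,130+(y+.5)/4.2-.5,z)[:2]
for n,x,y in[("L",105,204),("R",173,335),("inR",603,190)]:
    p=f(x,y,.126);print(n,p.round(4),"along",((p-tip)@yr).round(4),"x",((p-tip)@xr+.07).round(4))
p=f(199,379,.15);print("post top",p.round(4),((p-tip)@yr).round(4))
p=f(177,338,.142);print("tip",p.round(4),((p-tip)@yr).round(4))
d=cv2.imread("pics/d4_nat.png");cv2.imwrite("pics/d4.png",cv2.resize(d[150:310,120:320],None,fx=3.7,fy=3.7,interpolation=cv2.INTER_CUBIC))
print((w2p("side",[[.5746,-.0528,.142],[.505,-.0495,.126]])-[120,150])*3.7)
E
```

```text
L [ 0.45  -0.042] along 0.0051 x -0.0549
R [ 0.5659 -0.0457] along 0.0067 x 0.061
inR [0.5773 0.2711] along 0.3237 x 0.0581
post top [ 0.6162 -0.0525] 0.0021
tip [ 0.5789 -0.0494] 0.0036
[[488.22487769 102.36311538]
 [554.91483599 148.26506722]]
```

View pics/d4.png

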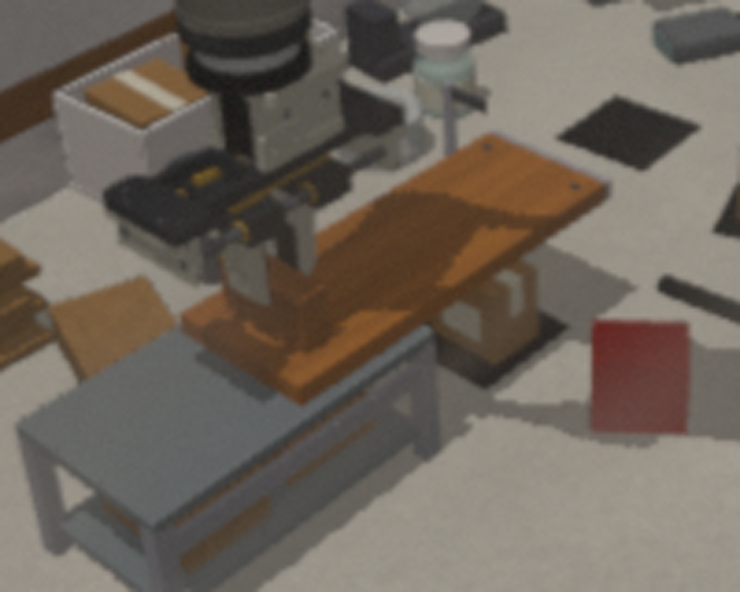

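```bash
cat > chk.py <<'E'
from h import *
e=monitor.read_ee_pos(); R=monitor.read_tcp_rot()
t=-.045; c=e[:2]; X=np.array([np.cos(t),np.sin(t)]);Y=np.array([-np.sin(t),np.cos(t)])
P=lambda x,y,z:[*(c+x*X+y*Y),z]
pts={"endL":P(-.06,-.285,.126),"endR":P(.06,-.285,.126),"inL top":P(-.06,.035,.126),"inL bot":P(-.06,.035,.11),"inR top":P(.06,.035,.126)}
print(e,R)
for k,p in pts.items(): print(k,np.round(p,3),"side",((w2p("side",p)[0]-[119.5,149.5])*3.7-.5).round(0),"scene",((w2p("scene",p)[0]-[219.5,129.5])*4.2-.5).round(0))
E
python3 chk.py
```

```text
[0.51867896 0.23652135 0.13148633] [0.00117729 0.02239693 0.99974749 0.00139731]
endL [ 0.446 -0.045  0.126] side [615. 176.] scene [ 98. 201.]
endR [ 0.566 -0.051  0.126] side [497. 125.] scene [165. 338.]
inL top [0.46  0.274 0.126] side [304. 385.] scene [513.  76.]
inL bot [0.46  0.274 0.11 ] side [306. 405.] scene [509.  91.]
inR top [0.58  0.269 0.126] side [183. 312.] scene [603. 194.]
```

```bash
python3 - <<'E'
from h import *
print(line(.518,.2323,.1485,np.pi/2-.045,vel=.02,max_force=40)); robot.hold(.5)
for i in range(2):
    print("F",monitor.read_wrist_force().round(2),monitor.read_ft_torque().round(2),monitor.read_ee_pos().round(4),"gap",monitor.read_finger_gap()*92,monitor.read_time()); robot.hold(1.0)
s=viewer.read_camera("scene")[:,:,::-1]; d=viewer.read_camera("side")[:,:,::-1]
a=cv2.resize(s[160:230,225:295],(400,400),interpolation=cv2.INTER_CUBIC);b=cv2.resize(d[160:230,225:295],(400,400),interpolation=cv2.INTER_CUBIC)
cv2.imwrite("pics/f5.png",np.hstack([a,b]))
E
python3 chk.py
```

```text
False
F [-0.16  6.31 10.53] [ 1.31 -0.07 -0.03] [0.519  0.2342 0.1314] gap 23.838842676079437 33.5167
F [-0.69  7.61  9.87] [ 1.27 -0.07 -0.1 ] [0.519  0.2342 0.1313] gap 23.321204816490802 34.5167
[0.51897661 0.23422482 0.13135325] [0.00173203 0.02237888 0.99974647 0.00178161]
endL [ 0.446 -0.048  0.126] side [616. 175.] scene [ 95. 203.]
endR [ 0.566 -0.053  0.126] side [499. 124.] scene [162. 339.]
inL top [0.461 0.272 0.126] side [306. 383.] scene [510.  77.]
inL bot [0.461 0.272 0.11 ] side [309. 403.] scene [506.  92.]
inR top [0.58  0.266 0.126] side [186. 310.] scene [600. 195.]
```

View pics/f5.png

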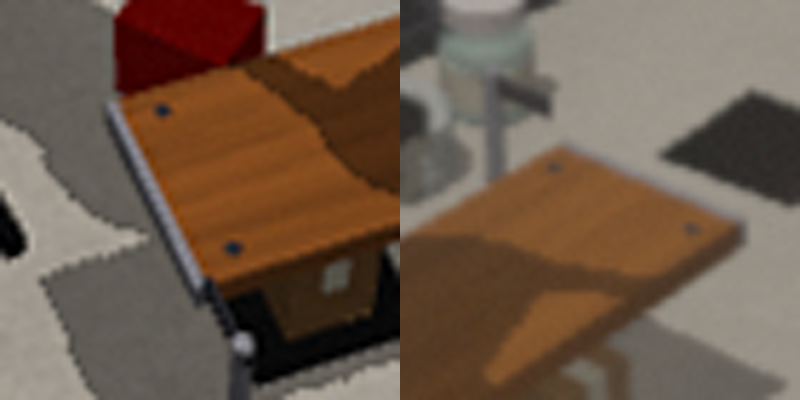

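Left half (scene): the end edge runs (108,105) to (198,300), and the pointer tip is at (207,284). Right half (side): the end corners are at (165,143) and (342,222), and the pointer tip is at about (151,97).

```bash
python3 - <<'E'
from h import *
t=-.045; Y=np.array([-np.sin(t),np.cos(t)]);X=np.array([np.cos(t),np.sin(t)]); tip=np.array([.5746,-.0528]); k=400/70
for n,cam,x,y,z in[("endL","scene",108,105,.126),("endR","scene",198,300,.126),("tip","scene",207,284,.142),("posttop","scene",243,343,.15),
 ("endL","side",342,222,.126),("endR","side",165,143,.126),("tip","side",151,97,.142)]:
    p=p2w(cam,225+(x+.5)/k-.5,160+(y+.5)/k-.5,z)[:2]-tip; print(cam,n,"along",(p@Y*1e3).round(1),"x",(p@X*1e3+70).round(1),"mm")
E
```

```text
scene endL along 2.5 x -56.9 mm
scene endR along -0.5 x 67.4 mm
scene tip along 2.3 x 70.9 mm
scene posttop along 2.7 x 111.0 mm
side endL along 8.9 x -59.7 mm
side endR along 7.5 x 57.9 mm
side tip along -3.2 x 76.6 mm
```

The side view disagrees: it puts the end 11 mm short of the pointer, where the scene view and the tool position put it within 2 mm. A nose-down tilt or camera bias could explain that. I'll compare with the initial side picture, when the plank was known to be level.

```bash
python3 - <<'E'
from h import *
d=viewer.read_camera("side")[:,:,::-1]; cv2.imwrite("pics/side5_nat.png",d)
a0=cv2.resize(cv2.imread("pics/side0.png"),(512,384),interpolation=cv2.INTER_AREA)
A=a0[200:300,110:250]; B=d[160:300,160:300]
cv2.imwrite("pics/f6.png",np.hstack([cv2.resize(a0[195:295,112:252],(392*1,280),interpolation=cv2.INTER_CUBIC),cv2.resize(d[165:265,162:302],(392,280),interpolation=cv2.INTER_CUBIC)]))
E
```

```text
(no output)
```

View pics/f6.png

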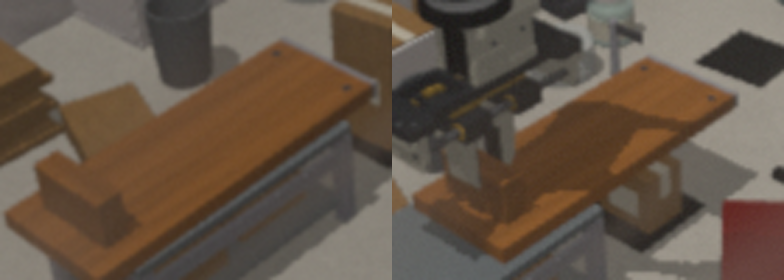

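```bash
python3 - <<'E'
from h import *
def ob(o,x,y): return np.array([o[0]+(x+.5)/2.8-.5,o[1]+(y+.5)/2.8-.5])
def mod(end,t):
    X=np.array([np.cos(t),np.sin(t)]);Y=np.array([-np.sin(t),np.cos(t)])
    return lambda x,y:[*(np.array(end)+x*X+y*Y),.126]
m0=mod([.515,.113],-.014); m1=mod([.5061,-.0505],-.045)
for n,o,m,pp in[("start",(112,195),m0,[("endR",.06,0,281,38),("endL",-.06,0,375,87),("inR",.06,.32,8,213)]),("now",(162,165),m1,[("endR",.06,0,253,57),("endL",-.06,0,345,98),("inR",.06,.32,23,197),("inL",-.06,.32,110,248)])]:
    for k,x,y,u,v in pp:
        P=np.array(m(x,y)); a=w2p("side",P)[0]; dz=w2p("side",P+[0,0,.01])[0]-a; dy=w2p("side",P+[0,.01,0])[0]-a
        print(n,k,"obs-pred px",(ob(o,u,v)-a).round(2),"per 10mm z",dz.round(1),"y",dy.round(1))
E
python3 chk.py | head -1
```

```text
start endR obs-pred px [-1.89  1.49] per 10mm z [-0.3 -3.1] y [-2.5  1.6]
start endL obs-pred px [-1.65  3.19] per 10mm z [-0.1 -3.2] y [-2.5  1.8]
start inR obs-pred px [0.24 1.5 ] per 10mm z [-0.9 -3.4] y [-3.8  2.4]
now endR obs-pred px [-2.36  1.91] per 10mm z [-0.1 -2.9] y [-2.1  1.4]
now endL obs-pred px [-1.34  2.82] per 10mm z [ 0.1 -3. ] y [-2.1  1.5]
now inR obs-pred px [0.05 1.66] per 10mm z [-0.5 -3.2] y [-3.   1.9]
now inL obs-pred px [-1.5   0.01] per 10mm z [-0.4 -3.3] y [-3.   2.2]
[0.51897806 0.23421973 0.13136476] [0.00174859 0.02235707 0.99974695 0.00177429]
```

The side camera shows the same residuals now as at the start, when the plank was level, to within 0.5 px (about 2 mm). So the disagreement is camera bias: the plank is level and its end is about 1 mm from the mark. I'm handing in.

```bash
python3 -c "
from station import close_job,monitor
print(monitor.read_time(),monitor.read_wrist_force(),monitor.read_finger_gap()*92); print(close_job())"
```

```text
35.6667 [-1.17210398  7.61240385  9.92527197] 23.30704440872621
the job is handed in; nothing more can be done
None
```

I swapped the cartons, slid the plank out to the pointer, and handed the job in at 35.7 s with the plank still gripped. No verdict was reported.

**Cartons:** I parked the tall carton on mat_c, put the low one on mat_a, then the tall one on mat_b. The pictures after the swap show both upright, within about 6 mm of the mat centres and let go. The bystanders looked unmoved; I checked that by eye, without measuring.

**Plank:** I gripped the cleat at 50 N and slid the plank about 164 mm.
- **Position:** the outer end is about 1 mm from the mark by tool position and about 1.4 mm past the pointer in the scene view. It is within a few mm of the centre line and at about the riser's yaw.
- **Hold:** the grip was still on the cleat at hand-in (gap about 23 mm). The tool was pressing down with about 10 N, and its position stayed steady.

**Check that disagreed:** the side camera put the end about 11 mm short of the pointer. It shows the same offsets, within 0.5 px, for the level plank at the start. I therefore treated it as camera bias, not tilt or a position error.

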